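# Close up the row in a carton magazine with its latching follower

### The arm

A 6-joint arm with a two-finger parallel gripper is mounted at the origin on the work surface. World frame = base frame: x ahead of the robot, y to its left, z up, the work surface at z = 0. Lengths are in m, angles in degrees, forces in N, time in s.
With the tool pointing down it reaches from about 0.375 to 0.9 m from the base axis. Payload 3.1 kg.
Tool frame: the origin (TCP) lies where the fingers leave the gripper's body, on its centre line; the fingertips stand 70 mm ahead of it and the grasp point (between the pads) lies 51 mm ahead of it; z points along the fingers, y is the line along which they close (so a half turn about z gives the same grasp; the last joint's range is limited). The gripper opens to 87 mm and grips with 3 to 60 N. Pads are 19 mm wide; open, the fingers measure 117 mm over their backs; the gripper's body (75 mm by 190 mm) begins 51 mm behind the grasp point.
Start: joints at [62.538, 30.224, 82.088, -0, 67.689, -10.227], TCP at [0.185, 0.597, 0.292] pointing down, gripper open.
Joint ranges: [-176.69, 176.69], [-43.24, 126.21], [12.49, 139.97], [-82, 262], [0, 151.66], [-163.58, 163.58]. Speed limits (degrees/s): [159.86, 159.86, 180, 180, 180, 180].

### API

Orientations are given as a 3x3 rotation matrix whose columns are the frame's x, y, z axes.
In Python, from rig import readout, capture, calibration, bot, look_for gives the robot as it stands. The module is installed in compiled form; this text tells all that it offers.
- The arm moves only by the shell command python3 -m pendant 'ROWS'. ROWS is JSON, a list of rows, each a list of 7 numbers: the shift along the tool's x, y, z normalised to -1 to 1, where 1 is 200 mm, then the turn, a rotation vector about the tool's x, y, z normalised to -1 to 1, where 1 is 180 degrees, then the closure, from -1 (fully open) to 1 (shut). In form: [[dx, dy, dz, ax, ay, az, grip], ...]. A call has 1 to 8 rows; each row is the pose to reach, as a shift and turn from the pose commanded when the call began, along the tool's axes at that moment, turning the shorter way round; what a row does not reach only later rows make up. A row lasts 1/10 s, in which the tool goes at most 50 mm and 8.59 degrees, less where a joint would pass 70% of its speed; a pose out of reach is approached as far as the arm can. A call with a number of a shift or a turn outside -1 to 1 is refused whole. A call with a gripper value outside its range is refused whole. The fingers move at their own pace and stop on an object; the grip force is fixed at half the most. Time passes only in rows, so rows that repeat a pose let the fingers close. It gives the time, the measured TCP pose, the force, the opening and the grip force at its end, in the units of the state.
- readout.read_state(): the state, without advancing time (a new reading comes with each control period).
- capture(name): name is "scene" or "top" or "wrist"; returns (picture, depth): 420x560x3 uint8, red, green, blue; 420x560 float32, m along the optical axis (not along the pixel's ray), 0 where there is no reading.
- calibration(name): a dict with "mtx" (3x3 intrinsics, pixels), "k1" (the pictures are not rectified: a ray, as slopes to the right and down, at radius r is drawn at 1 + k1 r^2 times it, then the intrinsics apply), "T" (4x4, takes a point from camera to world coordinates); the wrist camera has in their place "mount" (4x4, takes a point from camera to tool coordinates, whose origin is the TCP and whose axes are the flange's). Camera axes: x right, y down, z forward; pixel columns grow to the right and rows downward; lengths in m; the calibration is good to about 2 mm. A picture is of the moment at which its call begins: read the wrist's pose just before it. calibration takes no time and is no camera call.
- bot.hand_in(): hands the job in; it is judged then, once.
Trained networks look in the newest picture that a camera, given by its name, has taken for a name from the list of things; names that differ only in an ending like _2 or _b are one class to them, and where a whole thing is asked for, a point or a joint stands for the part that bears it (a point fixed in the world has none). Each returns a list of dicts, best first, with "conf" (0 to 1); they miss things now and then, are a little off and sometimes report something else, mostly with a low value. They report only what shows in the picture. A call takes as long as a camera call. They do not tell look-alikes from the thing itself.
- look_for(thing, camera): "extent" ([left, top, right, bottom] in pixels, round what is visible of it).
The state is a dict: "time_s": time; "joint_positions": joint angles; "qvel": joint speeds; "tau": joint torques, N m; "position": TCP position; "tcp_rot": TCP orientation; "force": force on the tool from outside, world axes, zero at the start; "moment": the same for the moment, N m; "opening": opening from 0.0 (shut) to 1.0 (fully open); "grasp_force": force on a finger pad.
Only numpy, scipy, OpenCV 4.12 (cv2) and the standard library are available. Lean on these libraries where they do the work, as an engineer would, in place of code of your own. Each camera call takes 0.05 s, during which the arm holds its last target. There are 200 camera calls.

### The job

The row of cartons in the magazine has gone slack. Lift the follower's release bar clear of the notched rack and, holding it up, slide the follower along until the row is closed up against the end stop and the sprung pressure plate is about half-way in; then let the bar drop fully home in the nearest notch and let go, so that the row stays standing and firmly held. Do not crush the cartons or force the latch, and leave the other things on the bench alone.

Things in the scene. Friction and masses are not known exactly. Their poses are not given: they have to be found in the camera images.
- bar_grip (a point): middle of the release bar's black round rubber grip: 14 mm thick, 72 mm clear between its two steel legs, 29 mm free below it, nothing above. x runs along the grip (across the rail), y along the rail towards the end stop, z up. 122 mm above the bench when the pawl is home. The follower guides the bar, so pushing it along y moves the follower
- release_bar (a joint): height of the release bar above home, m: 0 = pawl home in a notch, 0.014 = upper stop. Sprung down: 6.5 N to lift at 0, 8 N at the top (more when the pawl is side-loaded). The pawl is clear of the teeth from 0.008 up, not below
- follower: aluminium saddle 48 x 80 x 26 mm on the rail, sliding along its y axis (axes as bar_grip) with 1 to 2 N of drag. Origin 94 mm below bar_grip with the bar down. Its arm carries the pressure plate, 76 wide x 66 high, whose face stands 45 mm ahead (+y) of the origin and springs back by up to 14 mm: it starts to yield at 1 N, is half-way in at 8 N and bottoms at 15 N
- rack: steel strip 12 x 250 mm beside the rail, upright-sided notches every 8 mm along its y axis (axes as bar_grip). The tops between them are ridged and lead a lowered pawl towards a notch, but with the plate pushing back it may hang on a ridge, not caught, until the follower is nudged, or be shoved back a notch if nothing holds it. The follower starts latched in a notch. Origin mid-length, underside
- pack_4: filled cardboard carton 80 wide x 36 thick (along the row) x 75 mm high, 60 to 130 g, the nearest to the follower of four that stand with gaps between them before the end stop, a steel bracket clamped anywhere within 55 mm and not measured. Origin in the centre of its underside, z up, y roughly along the row
- pack_3: same carton as pack_4, next in the row; origin in the centre of its underside
- pack_2: same carton as pack_4, third from the follower in the row; origin in the centre of its underside
- pack_1: same carton as pack_4, the one nearest to the end stop in the row; origin in the centre of its underside
- basket: bystander: lime open-work plastic basket with wristbands, 292 mm across and 110 mm high; origin in the centre of its underside
- tape_dispenser: bystander: black bench tape dispenser, 60 x 150 x 90 mm high; origin in the centre of its underside
- spare_pack: bystander: a carton like the others lying flat on the bench, 36 mm high; origin under it
Mind the look-alikes: they are no part of the job. Leave any turquoise look-alike of the pack_2 alone.

How it is judged (in metres and radians):
On the way:
1. the release bar is held up, clear of the teeth, while the follower is slid along (value of joint release_bar above 0.0075 m and distance of follower from where it was at the start of the episode above 0.02 m), for 0.2 s.
At the end, for the whole second after the job is handed in: The release bar is down within 2 mm of home in a notch, the follower is at rest and presses on the nearest carton with 2 to 14 N (plate neither slack nor bottomed: half-way in, to the nearest notch), and all four cartons stand within 0.1 rad of upright (value of joint release_bar below 0.002 m and contact force between follower and pack_4 between 2 and 14 N and linear speed of follower below 0.01 m/s and angle between each of pack_1, pack_2, pack_3, pack_4's own z axis and vertical below 0.1 rad); the robot touches nothing.
It fails at once if the cartons are crushed: the follower presses on the row with more than 18 N (contact force between follower and pack_4 above 18 N).
It fails at once if the latch is forced: the pawl bears on the rack with more than 45 N (contact force between follower and rack above 45 N).
It fails at once if a bystander is moved by more than 20 mm (distance of any of basket, tape_dispenser, spare_pack from where it was at the start of the episode above 0.02 m).
It also fails if it takes over 61 s, if anything falls off the work surface, if the arm or the gripper's body presses on something with over 40 N, if the wrist force passes 120 N, or if a joint passes its speed limit or range.

## Working session

There is one attempt and no reset: what is moved stays moved. The work goes in short steps, Python scripts to look and compute and a shell command to move; the robot and the scene stay as the last step left them, time stands still between calls to the robot, and variables do not carry over. Pictures are saved under pics/ and viewed, at most 10 in all, crops included, and the job is handed in when it is done.

```bash
mkdir -p pics; cat > h.py <<'E'
import numpy as np, cv2
from rig import readout, capture, calibration, bot, look_for
def cam(name):
    s=readout.read_state(); pic,d=capture(name); c=calibration(name)
    if 'T' in c: T=c['T']
    else:
        W=np.eye(4); W[:3,:3]=s['tcp_rot']; W[:3,3]=s['position']; T=W@np.array(c['mount'])
    return pic,d,np.array(c['mtx']),c['k1'],np.array(T)
def world(us,vs,d,K,k1,T):
    us=np.asarray(us,float);vs=np.asarray(vs,float)
    p=cv2.undistortPoints(np.stack([us,vs],-1).reshape(-1,1,2),K,np.array([k1,0,0,0.])).reshape(-1,2)
    P=np.c_[p,np.ones(len(p))]*np.asarray(d).reshape(-1,1)
    return P@T[:3,:3].T+T[:3,3]
def cloud(d,K,k1,T):
    v,u=np.mgrid[:d.shape[0],:d.shape[1]]
    return world(u.ravel(),v.ravel(),d.ravel(),K,k1,T).reshape(*d.shape,3)
def save(pic,n): cv2.imwrite('pics/'+n,cv2.cvtColor(pic,cv2.COLOR_RGB2BGR))
E
python3 - <<'E'
from h import *
s=readout.read_state();print(s['position'],s['force'],s['tcp_rot'])
for n in ['scene','top']:
    pic,d,K,k1,T=cam(n); save(pic,n+'.png'); C=cloud(d,K,k1,T)
    print(n,T[:3,3])
    for t in ['bar_grip','follower','rack','pack_4','basket','tape_dispenser','spare_pack']:
        for r in look_for(t,n)[:6]:
            e=r['extent'];u,v=int((e[0]+e[2])/2),int((e[1]+e[3])/2)
            print(t,round(r['conf'],2),np.round(e),C[v,u].round(3))
E
```

```text
[0.18488104 0.59642063 0.29126188] [ 0.49631265 -0.21366838  0.74176433] [[-9.55102791e-01  2.96272993e-01 -9.85966870e-04]
 [ 2.96274406e-01  9.55100893e-01 -1.93899116e-03]
 [ 3.67227124e-04 -2.14405261e-03 -9.99997634e-01]]
scene [1.1894518  0.96984431 1.05809967]
bar_grip 0.7 [253. 186. 274. 206.] [ 0.513 -0.17   0.059]
bar_grip 0.33 [394. 315. 440. 376.] [0.513 0.604 0.065]
follower 0.97 [254. 187. 303. 219.] [ 0.485 -0.112  0.058]
rack 0.47 [251. 210. 273. 254.] [ 0.603 -0.031  0.027]
pack_4 0.88 [300. 234. 329. 265.] [0.536 0.177 0.08 ]
pack_4 0.73 [229. 242. 254. 273.] [0.742 0.073 0.067]
pack_4 0.72 [296. 229. 322. 253.] [0.53  0.142 0.085]
pack_4 0.68 [377. 273. 393. 314.] [0.471 0.43  0.076]
pack_4 0.65 [250. 206. 275. 254.] [ 0.598 -0.039  0.034]
pack_4 0.48 [292. 211. 314. 229.] [0.483 0.042 0.085]
basket 0.73 [209. 117. 275. 162.] [ 0.385 -0.569  0.069]
tape_dispenser 0.88 [395. 315. 440. 374.] [0.511 0.602 0.065]
spare_pack 0.82 [190. 181. 219. 199.] [ 0.671 -0.35   0.037]
spare_pack 0.49 [209. 115. 276. 165.] [ 0.324 -0.676 -0.007]
top [0.40255935 0.02409478 1.5541077 ]
bar_grip 0.64 [320. 191. 334. 217.] [ 0.521 -0.134  0.134]
follower 0.66 [299. 184. 342. 238.] [ 0.506 -0.123  0.06 ]
rack 0.74 [263. 179. 339. 197.] [ 0.583 -0.069  0.026]
pack_4 0.81 [255. 126. 265. 158.] [0.722 0.056 0.074]
pack_4 0.81 [134. 221. 166. 249.] [0.446 0.397 0.077]
pack_4 0.63 [237. 201. 252. 228.] [0.501 0.109 0.084]
pack_4 0.6 [219. 193. 237. 224.] [0.521 0.157 0.082]
pack_4 0.57 [246. 202. 262. 232.] [0.495 0.079 0.083]
pack_4 0.52 [264. 210. 282. 238.] [0.472 0.022 0.087]
basket 0.89 [420. 199. 520. 297.] [ 0.381 -0.571  0.069]
tape_dispenser 0.77 [ 65. 211. 120. 237.] [0.487 0.592 0.017]
spare_pack 0.75 [386. 146. 411. 176.] [ 0.66  -0.377  0.031]
```

```bash
python3 - <<'E'
import cv2
a=cv2.imread('pics/top.png');b=a[110:270,190:400]
cv2.imwrite('pics/topc.png',cv2.resize(b,None,fx=3.75,fy=3.75,interpolation=cv2.INTER_CUBIC))
b=cv2.imread('pics/scene.png')[160:300,200:400]
cv2.imwrite('pics/scenec.png',cv2.resize(b,None,fx=4,fy=4,interpolation=cv2.INTER_CUBIC))
E
```

```text
(no output)
```

View pics/topc.png

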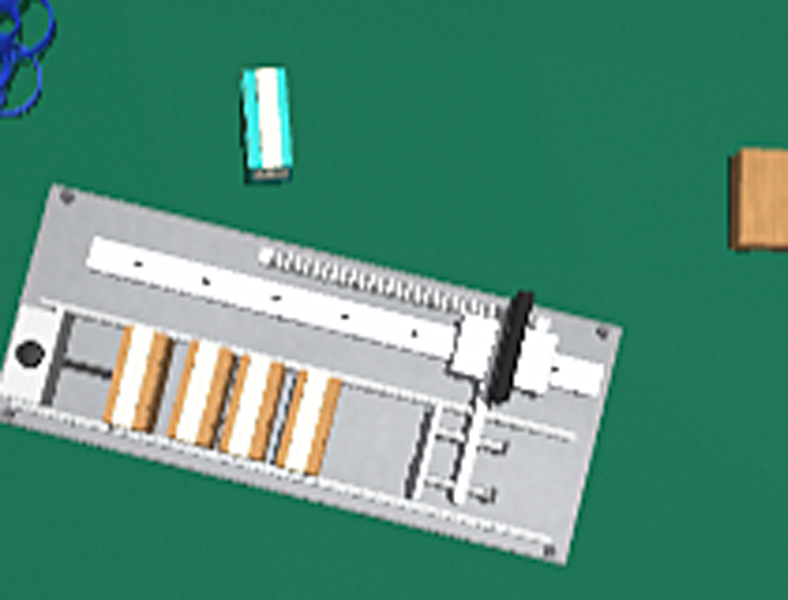

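View pics/scenec.png

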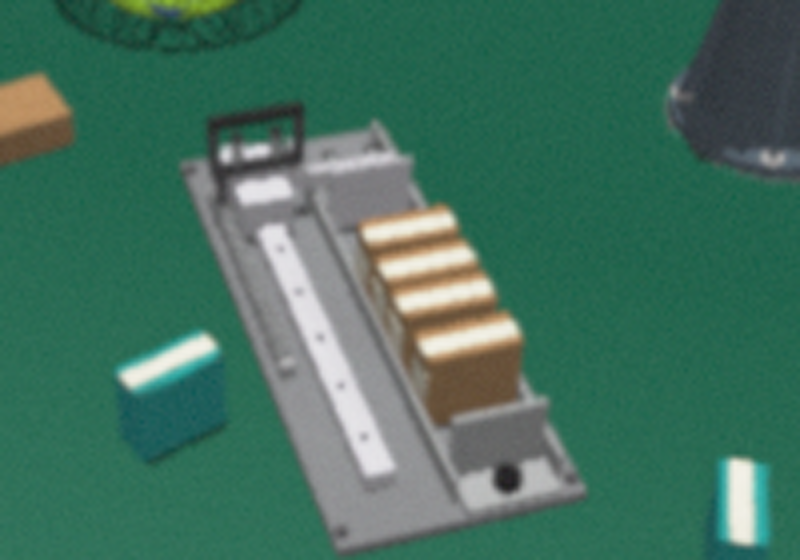

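The four brown cartons in the tray, at top-picture pixels of about (227,211), (244,214), (256,218) and (272,222), are the row. The turquoise ones at (261,142) and (150,235) are look-alikes off the tray. The black grip runs from (330,189) to (323,217). Next I measure the axis and the gaps.

```bash
python3 - <<'E'
from h import *
pic,d,K,k1,T=cam('top'); C=cloud(d,K,k1,T)
v,u=np.mgrid[:420,:560]
g=(C[...,2]>.11)&(C[...,2]<.15)&(u>305)&(u<345)&(v>175)&(v<230)
P=C[g];print('grip',len(P),P.mean(0).round(4),P.min(0),P.max(0))
c,wh,a=cv2.minAreaRect((P[:,:2]*1000).astype(np.float32));print(c,wh,a)
_,_,Vt=np.linalg.svd(P[:,:2]-P[:,:2].mean(0));print('axis',Vt[0])
# tray edge direction: grey base plate vs green
hsv=cv2.cvtColor(pic,cv2.COLOR_RGB2HSV)
m=((hsv[...,1]<60)&(u>185)&(u<360)&(v>150)&(v<265)).astype(np.uint8)
n,l,st,_=cv2.connectedComponentsWithStats(m);k=1+st[1:,4].argmax()
Q=C[(l==k)&(C[...,2]<.05)];r=cv2.minAreaRect((Q[:,:2]*1000).astype(np.float32));print('tray',r)
E
```

```text
grip 141 [ 0.5288 -0.1357  0.1274] [ 0.48660186 -0.15331522  0.11638106] [ 0.57164467 -0.1187869   0.13496476]
(529.38720703125, -135.99588012695312) (13.328633308410645, 88.08232116699219) 74.3797378540039
axis [-0.96249939  0.27128385]
tray ((520.4921875, 26.920211791992188), (506.3099365234375, 208.66514587402344), 74.23514556884766)
```

```bash
python3 - <<'E'
from h import *
a=np.deg2rad(74.3);Y=np.array([np.cos(a),np.sin(a)]);X=np.array([Y[1],-Y[0]])  # X right of Y
g=np.array([.529,-.1358])
for n in ['top','scene']:
    pic,d,K,k1,T=cam(n); C=cloud(d,K,k1,T).reshape(-1,3)
    s=(C[:,:2]-g)@Y; x=(C[:,:2]-g)@X
    ok=(C[:,2]>.05)&(C[:,2]<.12)&(s>0)&(s<.4)&(x<-.07)&(x>-.15)
    h,_=np.histogram(s[ok],np.arange(0,.4,.004));
    z=[C[ok&(abs(s-b-.002)<.002),2] for b in np.arange(0,.396,.004)]
    print(n,[(round(.004*i*1000),int(c),int(1000*np.median(q)) if c else 0) for i,(c,q) in enumerate(zip(h,z)) if c])
s=readout.read_state();R=np.array(s['tcp_rot']);p=np.array(s['position'])
print(R.T@(np.r_[g,.122+.051+.06]-p)/.2, p)
E
```

```text
top [(0, 4, 52), (4, 24, 57), (8, 25, 57), (12, 3, 52), (16, 4, 51), (20, 2, 50), (24, 3, 53), (28, 3, 52), (32, 3, 53), (36, 1, 51), (40, 23, 78), (44, 13, 77), (120, 7, 84), (124, 25, 85), (128, 31, 84), (132, 26, 84), (136, 30, 85), (140, 27, 85), (144, 31, 86), (148, 25, 82), (152, 32, 84), (156, 21, 84), (168, 20, 83), (172, 28, 85), (176, 27, 85), (180, 29, 84), (184, 27, 85), (188, 27, 86), (192, 28, 83), (196, 29, 85), (200, 28, 84), (204, 18, 85), (212, 32, 81), (216, 25, 83), (220, 28, 85), (224, 30, 84), (228, 28, 85), (232, 26, 85), (236, 30, 84), (240, 27, 84), (244, 30, 85), (248, 12, 86), (264, 29, 72), (268, 30, 83), (272, 28, 85), (276, 30, 84), (280, 28, 86), (284, 28, 85), (288, 30, 85), (292, 26, 84), (296, 29, 83), (300, 22, 83), (352, 9, 66), (356, 41, 71), (360, 15, 73)]
scene [(0, 3, 56), (4, 9, 56), (8, 10, 58), (12, 2, 58), (16, 1, 61), (36, 5, 64), (40, 34, 67), (44, 61, 64), (48, 13, 73), (52, 1, 69), (120, 6, 82), (124, 8, 86), (128, 14, 86), (132, 14, 85), (136, 15, 85), (140, 12, 86), (144, 15, 86), (148, 15, 86), (152, 16, 83), (156, 29, 82), (160, 18, 83), (168, 6, 83), (172, 17, 85), (176, 12, 85), (180, 14, 85), (184, 14, 85), (188, 15, 86), (192, 14, 85), (196, 13, 85), (200, 20, 84), (204, 18, 84), (208, 11, 85), (212, 7, 84), (216, 14, 85), (220, 17, 86), (224, 13, 85), (228, 19, 86), (232, 12, 85), (236, 20, 86), (240, 11, 85), (244, 31, 83), (248, 47, 78), (252, 15, 79), (260, 1, 81), (264, 2, 83), (268, 14, 84), (272, 20, 84), (276, 13, 86), (280, 16, 86), (284, 21, 86), (288, 15, 85), (292, 19, 85), (296, 23, 84), (300, 95, 69), (304, 53, 68), (308, 3, 65), (352, 1, 70), (356, 30, 71), (360, 80, 63), (364, 16, 64)]
[-2.72763112 -2.98969574  0.29632612] [0.18512195 0.59692169 0.29223902]
```

```bash
python3 -m pendant '[[-0.91,-1,0,0,0,-0.008,-1],[-0.91,-1,0,0,0,-0.008,-1],[-0.91,-1,0,0,0,-0.008,-1],[-0.91,-1,0,0,0,-0.008,-1],[-0.91,-1,0,0,0,-0.008,-1],[-0.91,-1,0,0,0,-0.008,-1],[-0.91,-1,0,0,0,-0.008,-1]]'
python3 -m pendant '[[-0.91,-1,0,0,0,0,-1],[-0.91,-1,0,0,0,0,-1],[-0.91,-1,0,0,0,0,-1],[-0.91,-1,0,0,0,0,-1],[-0.91,-1,0,0,0,0,-1],[-0.91,-1,0,0,0,0,-1],[-0.91,-1,0,0,0,0,-1]]'
python3 -m pendant '[[-0.91,-0.95,0,0,0,0,-1],[-0.91,-0.95,0,0,0,0,-1],[-0.91,-0.95,0,0,0,0,-1],[-0.91,-0.95,0,0,0,0,-1],[-0.91,-0.95,0,0,0,0,-1],[-0.91,-0.95,0,0,0,0,-1],[-0.91,-0.95,0,0,0,0,-1],[-0.91,-0.95,0,0,0,0,-1]]'
cat > m.py <<'E'
from h import *
pic,d,K,k1,T=cam('wrist'); save(pic,'w1.png'); C=cloud(d,K,k1,T)
s=readout.read_state();R=np.array(s['tcp_rot']);p=np.array(s['position'])
a=np.deg2rad(74.3);g=np.array([.529,-.1358])
r=np.linalg.norm(C[...,:2]-g,axis=2)
P=C[(d>0)&(r<.07)&(C[...,2]>.112)&(C[...,2]<.14)]
print(p,R.round(4).tolist());print(len(P))
if len(P)>20:
    print(P.mean(0),np.percentile(P,[1,50,99],axis=0),cv2.minAreaRect((P[:,:2]*1000).astype(np.float32)))
E
python3 m.py
```

```text
time_s: 1.65
position: [0.3007, 0.3499, 0.2925]
tcp_rot: [[-0.961, 0.276, 0.0], [0.276, 0.961, -0.0], [-0.0, -0.0, -1.0]]
force: [-0.7, 1.0, -0.1]
opening: 1.005
grasp_force: 0.0
time_s: 2.35
position: [0.4227, 0.1086, 0.2925]
tcp_rot: [[-0.961, 0.276, 0.003], [0.276, 0.961, 0.0], [-0.002, 0.001, -1.0]]
force: [0.8, 0.3, 0.3]
opening: 1.0
grasp_force: 0.0
time_s: 3.15
position: [0.543, -0.12, 0.2917]
tcp_rot: [[-0.963, 0.271, -0.002], [0.271, 0.963, 0.002], [0.003, 0.001, -1.0]]
force: [0.4, 0.4, -0.7]
opening: 0.996
grasp_force: 0.0
[ 0.54277797 -0.11966632  0.2918569 ] [[-0.9628, 0.2702, -0.0022], [0.2702, 0.9628, 0.0018], [0.0026, 0.0012, -1.0]]
2375
[ 0.52750855 -0.13196081  0.12678393] [[ 0.48738262 -0.1483744   0.12112078]
 [ 0.52672905 -0.13185637  0.12729507]
 [ 0.57055117 -0.11659147  0.12947041]] ((529.611328125, -132.92823791503906), (14.062135696411133, 88.13106536865234), 74.33544921875)
```

View pics/w1.png

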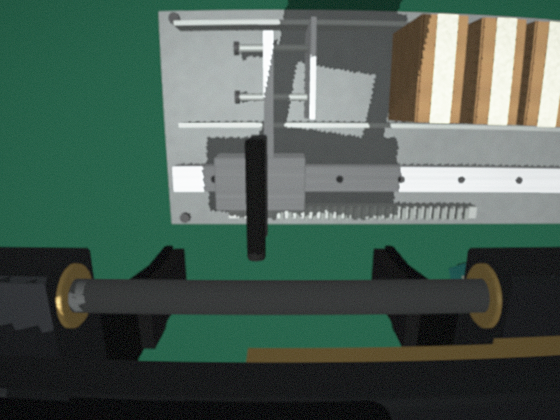

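The wrist picture shows the black grip at about (257,197), with the plate at (312,70) and the row to its right. The grip centre comes out at (0.530, -0.133), with its top at 0.129, which matches the given sizes. I'll go down and measure once more between the fingers.

```bash
python3 -m pendant '[[0.045,-0.084,0.2,0,0,0,-1],[0.045,-0.084,0.4,0,0,0,-1],[0.045,-0.084,0.58,0,0,0,-1],[0.045,-0.084,0.58,0,0,0,-0.4],[0.045,-0.084,0.58,0,0,0,-0.3],[0.045,-0.084,0.58,0,0,0,-0.3],[0.045,-0.084,0.58,0,0,0,-0.3]]'
sed -i 's/w1.png/w2.png/' m.py; python3 m.py
```

```text
time_s: 3.9
position: [0.5317, -0.1361, 0.1784]
tcp_rot: [[-0.962, 0.271, 0.004], [0.271, 0.962, -0.002], [-0.004, -0.001, -1.0]]
force: [-0.7, 0.7, -0.5]
opening: 0.726
grasp_force: 0.0
[ 0.53154088 -0.13616763  0.17823328] [[-0.9624, 0.2717, 0.0035], [0.2717, 0.9624, -0.0017], [-0.0038, -0.0007, -1.0]]
6413
[ 0.51847245 -0.13051488  0.12660799] [[ 0.48681266 -0.17092552  0.1130227 ]
 [ 0.51477443 -0.12842278  0.12725212]
 [ 0.56038879 -0.09446549  0.13911056]] ((526.5751342773438, -134.1759033203125), (67.173095703125, 68.53468322753906), 28.48793601989746)
```

View pics/w2.png

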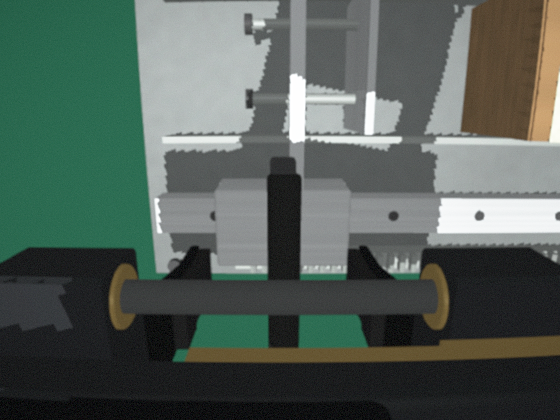

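The grip shows at columns 269–300, between pads at about 212 and 347. It is about 2 mm off centre towards +y.

```bash
python3 -m pendant '[[0.012,0.01,0.026,0,0,0,0],[0.012,0.01,0.026,0,0,0,0.3],[0.012,0.01,0.026,0,0,0,0.56],[0.012,0.01,0.026,0,0,0,0.56],[0.012,0.01,0.026,0,0,0,0.56],[0.012,0.01,0.026,0,0,0,0.6],[0.012,0.01,0.026,0,0,0,0.62],[0.012,0.01,0.026,0,0,0,0.62]]'
python3 -m pendant '[[0,0,0,0,0,0,0.65],[0,0,0,0,0,0,0.67],[0,0,0,0,0,0,0.67]]'
```

```text
time_s: 4.75
position: [0.5288, -0.1336, 0.171]
tcp_rot: [[-0.962, 0.272, -0.0], [0.272, 0.962, 0.0], [0.0, 0.0, -1.0]]
force: [-1.0, 0.3, 0.2]
opening: 0.194
grasp_force: 0.0
time_s: 5.05
position: [0.5288, -0.1335, 0.1711]
tcp_rot: [[-0.962, 0.272, 0.0], [0.272, 0.962, 0.0], [-0.0, 0.0, -1.0]]
force: [0.9, 0.4, 0.7]
opening: 0.169
grasp_force: 0.2
```

```bash
python3 -m pendant '[[0,0,0,0,0,0,0.72],[0,0,0,0,0,0,0.8],[0,0,0,0,0,0,0.9],[0,0,0,0,0,0,1],[0,0,0,0,0,0,1]]'
python3 -m pendant '[[0,0,-0.01,0,0,0,1],[0,0,-0.02,0,0,0,1],[0,0,-0.03,0,0,0,1],[0,0,-0.04,0,0,0,1],[0,0,-0.05,0,0,0,1],[0,0,-0.055,0,0,0,1],[0,0,-0.055,0,0,0,1]]'
```

```text
time_s: 5.55
position: [0.5289, -0.1332, 0.171]
tcp_rot: [[-0.962, 0.272, 0.0], [0.272, 0.962, 0.0], [0.0, 0.0, -1.0]]
force: [1.3, 3.4, -0.5]
opening: 0.148
grasp_force: 30.0
time_s: 6.25
position: [0.5288, -0.1333, 0.1821]
tcp_rot: [[-0.962, 0.272, 0.0], [0.272, 0.962, 0.0], [0.0, 0.0, -1.0]]
force: [3.4, 3.6, -7.3]
opening: 0.147
grasp_force: 30.0
```

```bash
python3 -m pendant '[[0,0.02,0,0,0,0,1],[0,0.06,0,0,0,0,1],[0,0.1,0,0,0,0,1],[0,0.15,0,0,0,0,1],[0,0.2,0,0,0,0,1],[0,0.25,0,0,0,0,1],[0,0.29,0,0,0,0,1],[0,0.32,0,0,0,0,1]]'
python3 -m pendant '[[0,0.02,0,0,0,0,1],[0,0.045,0,0,0,0,1],[0,0.07,0,0,0,0,1],[0,0.095,0,0,0,0,1],[0,0.12,0,0,0,0,1],[0,0.145,0,0,0,0,1],[0,0.17,0,0,0,0,1],[0,0.19,0,0,0,0,1]]'
python3 -m pendant '[[0,0.02,0,0,0,0,1],[0,0.045,0,0,0,0,1],[0,0.07,0,0,0,0,1],[0,0.095,0,0,0,0,1],[0,0.12,0,0,0,0,1],[0,0.145,0,0,0,0,1],[0,0.17,0,0,0,0,1],[0,0.19,0,0,0,0,1]]'
python3 - <<'E'
from h import *
p=np.array(readout.read_state()['position']);print('travel',(p[:2]-[.5289,-.1332])@[.2717,.9624])
pic,d,K,k1,T=cam('scene');save(pic,'s2.png')
b=pic[160:300,200:400];save(cv2.resize(b,None,fx=4,fy=4,interpolation=cv2.INTER_CUBIC),'s2c.png')
E
```

```text
time_s: 7.05
position: [0.5464, -0.0709, 0.182]
tcp_rot: [[-0.962, 0.271, -0.0], [0.271, 0.962, 0.0], [0.0, 0.0, -1.0]]
force: [1.5, -0.9, -7.6]
opening: 0.145
grasp_force: 30.0
time_s: 7.85
position: [0.5565, -0.0352, 0.182]
tcp_rot: [[-0.962, 0.272, -0.0], [0.272, 0.962, -0.0], [0.0, -0.001, -1.0]]
force: [-0.1, -4.3, -7.5]
opening: 0.149
grasp_force: 30.0
time_s: 8.65
position: [0.567, 0.0017, 0.182]
tcp_rot: [[-0.962, 0.272, -0.0], [0.272, 0.962, 0.0], [0.0, 0.0, -1.0]]
force: [-0.2, -3.6, -7.3]
opening: 0.146
grasp_force: 30.0
travel 0.14017644245507327
```

View pics/s2c.png

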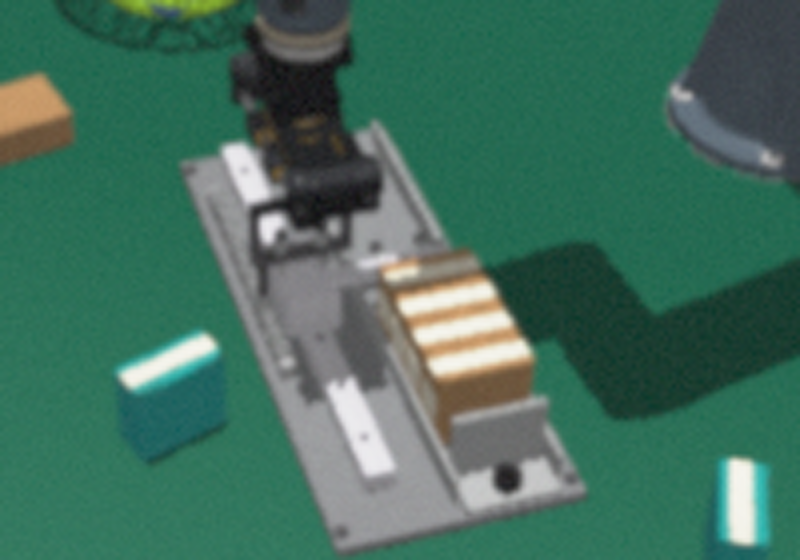

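The row is closed up and upright, with about 25 mm still to go to the stop. I'll continue slowly and watch the force.

```bash
python3 -m pendant '[[0,0.015,0,0,0,0,1],[0,0.03,0,0,0,0,1],[0,0.045,0,0,0,0,1],[0,0.06,0,0,0,0,1],[0,0.075,0,0,0,0,1],[0,0.09,0,0,0,0,1],[0,0.1,0,0,0,0,1],[0,0.1,0,0,0,0,1]]' | grep -E 'pos|force'
for i in 1; do python3 -m pendant '[[0,0.01,0,0,0,0,1],[0,0.01,0,0,0,0,1]]'| grep -E 'pos|force'; done
python3 - <<'E'
from h import *
s=readout.read_state();p=np.array(s['position']);y=[.2717,.9624];print('travel',(p[:2]-[.5289,-.1332])@y,np.array(s['force'])[:2]@y)
E
```

```text
position: [0.5724, 0.021, 0.182]
force: [-0.1, -0.8, -7.5]
grasp_force: 30.0
position: [0.5729, 0.0226, 0.182]
force: [0.4, -3.5, -8.0]
grasp_force: 30.0
travel 0.16188628367222224 -3.2123743863435705
```

```bash
python3 -m pendant '[[0,0.005,0,0,0,0,1],[0,0.01,0,0,0,0,1]]'| grep -E 'pos|force'
python3 -m pendant '[[0,0.005,0,0,0,0,1],[0,0.01,0,0,0,0,1]]'| grep -E 'pos|force'
python3 -m pendant '[[0,0.005,0,0,0,0,1],[0,0.01,0,0,0,0,1]]'| grep -E 'pos|force'
python3 - <<'E'
from h import *
s=readout.read_state();p=np.array(s['position']);y=[.2717,.9624];print('travel',(p[:2]-[.5289,-.1332])@y,np.array(s['force'])[:2]@y)
E
```

```text
position: [0.5733, 0.0242, 0.182]
force: [-0.7, -3.5, -6.4]
grasp_force: 30.0
position: [0.5739, 0.0263, 0.182]
force: [-1.3, -3.2, -8.3]
grasp_force: 30.0
position: [0.5745, 0.0283, 0.182]
force: [-0.4, -3.7, -6.7]
grasp_force: 30.0
travel 0.16776124147861543 -3.660967381355005
```

```bash
for i in 1; do python3 -m pendant '[[0,0.005,0,0,0,0,1],[0,0.01,0,0,0,0,1]]'| grep -E 'pos|force:'
python3 -m pendant '[[0,0.005,0,0,0,0,1],[0,0.01,0,0,0,0,1]]'| grep -E 'pos|force:'
python3 -m pendant '[[0,0.005,0,0,0,0,1],[0,0.01,0,0,0,0,1]]'| grep -E 'pos|force:'; done
python3 - <<'E'
from h import *
s=readout.read_state();p=np.array(s['position']);y=[.2717,.9624];print('travel',(p[:2]-[.5289,-.1332])@y,np.array(s['force'])[:2]@y)
pic,d,K,k1,T=cam('scene')
b=pic[200:280,270:350];save(cv2.resize(b,None,fx=7,fy=7,interpolation=cv2.INTER_CUBIC),'s3c.png')
E
```

```text
position: [0.575, 0.0302, 0.182]
force: [-1.6, -4.0, -7.5]
grasp_force: 30.0
position: [0.5755, 0.0318, 0.182]
force: [-1.8, -5.6, -7.4]
grasp_force: 30.0
position: [0.5759, 0.0334, 0.182]
force: [-2.8, -6.8, -8.3]
grasp_force: 30.0
travel 0.1730754018334008 -7.3439919712187205
```

View pics/s3c.png

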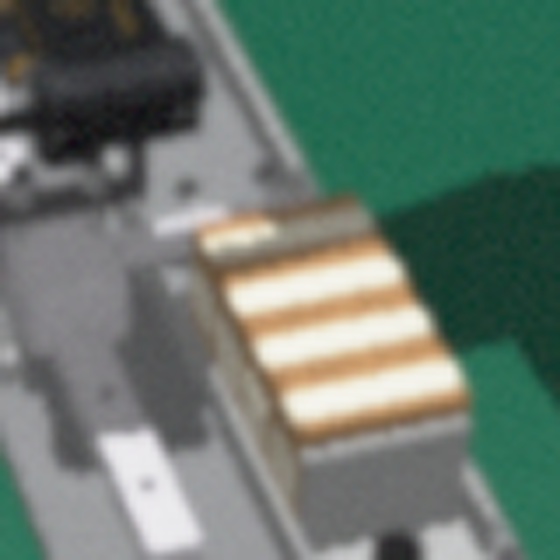

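The row is against the stop, with contact at about 169.5 mm of travel. The matching notch is 22 × 8 = 176 mm, which gives about 8–9 N.

```bash
python3 -m pendant '[[0,0.005,0,0,0,0,1],[0,0.01,0,0,0,0,1],[0,0.015,0,0,0,0,1],[0,0.015,0,0,0,0,1],[0,0.015,0,0,0,0,1]]'| grep -E 'pos|force:'
cat > t.py <<'E'
from h import *
s=readout.read_state();p=np.array(s['position']);y=[.2717,.9624];print('travel',(p[:2]-[.5289,-.1332])@y,np.array(s['force'])[:2]@y,'z',p[2],s['force'][2],s['time_s'])
E
python3 t.py
```

```text
position: [0.5766, 0.0357, 0.1819]
force: [-2.5, -7.7, -7.8]
grasp_force: 30.0
travel 0.1754858904231559 -8.087808612293967 z 0.181921441627026 -7.782293278831274 11.45
```

```bash
python3 -m pendant '[[0,0.003,0,0,0,0,1],[0,0.003,0.005,0,0,0,1],[0,0.003,0.01,0,0,0,1],[0,0.003,0.015,0,0,0,1],[0,0.003,0.02,0,0,0,1],[0,0.003,0.025,0,0,0,1],[0,0.003,0.03,0,0,0,1]]'| grep -E 'pos|force:'; python3 t.py
```

```text
position: [0.5767, 0.036, 0.176]
force: [-1.8, -9.3, -6.5]
grasp_force: 30.0
travel 0.1758488037497464 -9.448090935755967 z 0.17597765601692286 -6.487493243179997 12.15
```

```bash
python3 -m pendant '[[0,0,0.005,0,0,0,1],[0,0,0.01,0,0,0,1],[0,0,0.015,0,0,0,1],[0,0,0.02,0,0,0,1],[0,0,0.025,0,0,0,1],[0,0,0.025,0,0,0,1]]'| grep -E 'pos|force:'; python3 t.py
```

```text
position: [0.5767, 0.036, 0.1711]
force: [-3.4, -8.4, -6.4]
grasp_force: 30.0
travel 0.17586086453924518 -8.995022201023017 z 0.17112804568032508 -6.366465088495409 12.75
```

```bash
python3 -m pendant '[[0,0,0.002,0,0,0,1],[0,0,0.003,0,0,0,1],[0,0,0.003,0,0,0,1]]'| grep -E 'pos|force:'; python3 t.py
```

```text
position: [0.5767, 0.036, 0.1711]
force: [-3.0, -8.9, -2.5]
grasp_force: 30.0
travel 0.17585501591068364 -9.413845653368748 z 0.17105783914556547 -2.4898571070049242 13.05
```

Home: the vertical load has gone onto the stop. I'll open slowly and watch.

```bash
python3 -m pendant '[[0,0,0,0,0,0,0.66],[0,0,0,0,0,0,0.6],[0,0,0,0,0,0,0.4],[0,0,0,0,0,0,0.1],[0,0,0,0,0,0,0],[0,0,0,0,0,0,0],[0,0,0,0,0,0,0]]'| grep -E 'pos|force|open'
python3 -m pendant '[[0,0,-0.1,0,0,0,0],[0,0,-0.25,0,0,0,0],[0,0,-0.45,0,0,0,0],[0,0,-0.6,0,0,0,0],[0,0,-0.6,0,0,0,0],[0,0,-0.6,0,0,0,0],[0,0,-0.6,0,0,0,0]]'| grep -E 'pos|force|open'
python3 - <<'E'
from h import *
pic,d,K,k1,T=cam('wrist');save(pic,'w4.png');C=cloud(d,K,k1,T)
g=np.array([.5289,-.1332])+.176*np.array([.2717,.9624])
r=np.linalg.norm(C[...,:2]-g,axis=2)
P=C[(d>0)&(r<.05)&(C[...,2]>.112)&(C[...,2]<.15)]
print(len(P),np.percentile(P[:,2],[50,90,99]),cv2.minAreaRect((P[:,:2]*1000).astype(np.float32)),g)
E
```

```text
position: [0.5775, 0.0377, 0.1708]
force: [0.9, 0.5, -0.4]
opening: 0.483
grasp_force: 0.0
position: [0.5762, 0.0376, 0.2891]
force: [-0.0, 0.5, -0.1]
opening: 0.498
grasp_force: 0.0
2356 [0.12723881 0.1286011  0.12951643] ((577.1661376953125, 35.43636703491211), (13.665663719177246, 88.33987426757812), 74.5149154663086) [0.5767192 0.0361824]
```

View pics/w4.png

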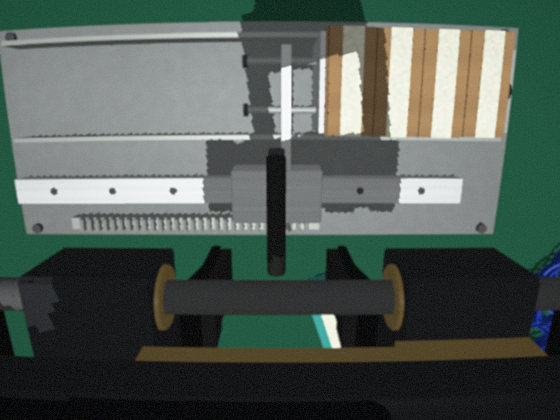

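The wrist picture shows the plate at (322,80) tight against the closed row (328–515), all cartons upright. The grip at (276,210) has its top at 0.127 median, the same as when first latched, and it sits within 1 mm of where it was released. The gripper is clear.

```bash
python3 -c "
from rig import bot
print(bot.hand_in())"
```

```text
the job is handed in; nothing more can be done
None
```

I slid the follower 176 mm (22 notches) with the bar held up, latched it home, let go and handed the job in. The four cartons stand closed up against the end stop, with the plate pressing at an estimated 8 N, about half-way in; the hand-in gave no verdict.

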